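# Flip the soldering station's job marker

## Robot

A 6-joint arm with a two-finger parallel gripper is mounted at the origin on the work surface. World frame = base frame: x ahead of the robot, y to its left, z up, the work surface at z = 0. Lengths are in mm, angles in rad, forces in N, time in s.
With the tool pointing down it reaches from about 350 to 800 mm from the base axis. Payload 7.3 kg.
Tool frame: the origin (TCP) lies midway between the tips of the shut fingers; the grasp point (between the pads) lies 19 mm behind it; z points along the fingers, y is the line along which they close (so a half turn about z gives the same grasp; the last joint's range is limited). The gripper opens to 85 mm and grips with 20 to 120 N. Pads are 22 mm wide; open, the fingers measure 114 mm over their backs; the gripper's body (76 mm by 85 mm) begins 54 mm behind the grasp point. The pads swing forward as they close: fully open they stand 13 mm farther back than shut.
Start: joints at [0.955, 0.342, 1.524, -0, 1.275, -0.146], TCP at [237.661, 468.147, 231.322] pointing down, gripper open.
Joint ranges: [-2.53, 2.53], [-0.77, 2.02], [0.04, 2.7], [-1, 4.14], [0.28, 2.66], [-3.11, 3.11]. Speed limits (rad/s): [2.57, 2.57, 3.14, 3.14, 3.14, 3.14].

## Interface

Orientations are given as a unit quaternion [x, y, z, w].
In Python, from plant import robot gives the robot as it stands.
- The arm moves only by the tool apply_moves, never from a script. Its argument "targets" is a list of rows, each a list of 4 numbers: the shift along the world's x, y, z in mm, then the turn about the world's z in degrees. In form: [[x, y, z, roll], ...]. A call has 1 to 20 rows; each row is the pose to reach, as a shift and turn from the pose commanded when the call began; what a row does not reach only later rows make up. A row lasts 1/12 s, in which the tool goes at most 41.7 mm and 7.16 degrees, less where a joint would pass 70% of its speed; a pose out of reach is approached as far as the arm can. A call with a gripper value outside its range is refused whole. "gripper" is the finger opening in mm, from 0 to 85.4, set as the call begins (left out, the last holds). The fingers move at their own pace and stop on an object; "newtons" is the grip in N (left out, the last holds). Time passes only in rows, so rows that repeat a pose let the fingers close. It gives the time, the measured TCP pose, the force, the opening and the grip force at its end, in the units of the state.
- robot.get_obs(): the state, without advancing time (a new reading comes with each control period).
- robot.capture(name): name is "scene" or "side" or "wrist"; returns (picture, depth): 400x640x3 uint8, red, green, blue; 400x640 float32, mm along the optical axis (not along the pixel's ray), 0 where there is no reading.
- robot.camera_params(name): a dict with "vertical_fov" (degrees; the focal length in pixels is half the picture's height over the tangent of half this angle, whatever the lens; pixels are square), "cx", "cy" (the principal point, pixels), "rvec" (rotation vector, rad) and "tvec" (3), from world to camera coordinates, as OpenCV has them; the wrist camera has in their place "tool_from_camera" (4x4, takes a point from camera to tool coordinates, whose origin is the TCP and whose axes are the flange's). Camera axes: x right, y down, z forward; pixel columns grow to the right and rows downward; lengths in mm; the calibration is good to about 2 mm. A picture is of the moment at which its call begins: read the wrist's pose just before it. camera_params takes no time and is no camera call.
- robot.hand_in(): hands the job in; it is judged then, once.
Trained networks look in the newest picture that a camera, given by its name, has taken for a name from the list of things; names that differ only in an ending like _2 or _b are one class to them, and where a whole thing is asked for, a point or a joint stands for the part that bears it (a point fixed in the world has none). Each returns a list of dicts, best first, with "conf" (0 to 1); they miss things now and then, are a little off and sometimes report something else, mostly with a low value. They report only what shows in the picture. A call takes as long as a camera call. They do not tell look-alikes from the thing itself.
- robot.trace(query, camera): "pixels" (400x640 bool, what is visible of it) and "location" ([row, column] in pixels, amid what is visible of it).
- robot.pinpoint(query, camera): "location" ([row, column] in pixels: a listed point, or the origin of a listed thing).
The state is a dict: "clock": time; "q": joint angles; "qd": joint speeds; "joint_efforts": joint torques, N m; "tool_pos": TCP position; "eef_rot": TCP orientation; "ft_force": force on the tool from outside, world axes, zero at the start; "moment": the same for the moment, N m; "gripper_width": finger opening in mm; "grasp_force": force on a finger pad.
Only numpy, scipy, OpenCV 4.12 (cv2) and the standard library are available. Lean on these libraries where they do the work, as an engineer would, in place of code of your own. Each camera call takes 0.05 s, during which the arm holds its last target. There are 200 camera calls.

## Task

The soldering is done: on the marker stand that belongs to the black charcoal block, gently push the hinged metal paddle up and right over its hinge with the fingertips until it lies down flat on the other side, showing the face with the dark steel disc. Do not pinch the paddle, leave its stand where it stands, and do not disturb the other marker or anything else on the bench.

Things in the scene. Friction and masses are not known exactly. Their poses are not given: they have to be found in the camera images.
- solder_flag (a joint): angle (rad) of the paddle to flip: 0 = level on the stand's -x side, plain face up; pi/2 = upright; pi = level on the +x side, dark steel disc up; 0 and pi are stops. Starts at 0 to 0.35. Stiff hinge (about 0.03 N m of friction; paddle about 45 g): it stays at any angle where it is left and does not fall. It swings in the stand's xz plane, over the top
- solder_hinge (a point): Paddle to flip: middle of the hinge pin (along y), 60 mm above the table; axes as the stand's
- solder_lip (a point): Paddle to flip: outer top edge, middle, of the lip on the moving paddle. The lip is the plate's far end bent at a right angle: 3 mm thick, 50 mm wide, outer face 75 mm from the hinge, its edge 30 mm off the plate's mid-plane, pointing up at angle 0 and down at pi. Axes turn with the paddle (the stand's at angle 0)
- solder_plate (a point): Paddle to flip: middle of the moving aluminium plate, 40 mm from the hinge. Plate 50 mm wide (y), 3 mm thick, from the hinge to 75 mm out; its mid-plane passes through the hinge axis. Axes turn with the paddle: -x to the lip, z out of the plain face (up at angle 0)
- solder_stand: marker stand of the soldering station, with the cream tile and the black charcoal block just beyond its +x end; loose, about 1 kg. Dark steel foot 140 x 70 x 12 mm (long along x); two brass cheeks (68 mm over their outsides in y, 18 mm in x, 68 mm high) hold the hinge. Origin: centre of the underside; +x: the side where the paddle must end, z up. Thin rest bars (40 mm in y) under the plate at x = -35, +35 mm
- forge_stand: the other marker stand, of exactly the same build, with the wooden disc and the steel block just beyond its +x end; leave alone. Origin and axes as on solder_stand
- forge_lip (a point): the other stand's paddle, leave alone: outer top edge, middle, of the lip on the moving paddle. The lip is the plate's far end bent at a right angle: 3 mm thick, 50 mm wide, outer face 75 mm from the hinge, its edge 30 mm off the plate's mid-plane, pointing up at angle 0 and down at pi. Axes turn with the paddle (the stand's at angle 0)
- charcoal: black charcoal block 65 x 100 x 26 mm on a cream ceramic tile (130 x 130 x 12 mm, fixed) that tells the soldering station; tile centre 155 mm from the stand's origin along its +x. Origin: centre of underside. Leave alone
- bench_block: bright steel block 65 x 65 x 22 mm on a round wooden disc (130 mm across, 12 mm thick, fixed), at the same place relative to the other stand. Origin: centre of underside. Leave alone
- jar: closed glass jar with a white cap, 48 mm across, 75 mm high, between the two stands. Origin: centre of underside. Leave alone
- tool_pot: glass pot 72 mm across, 90 mm high, with tools standing to 140 mm, at the left. Origin: centre of underside. Leave alone
- handpiece: black rotary handpiece, lying, 25 mm thick, 140 mm long, at the right. Origin: underside, mid-length. Leave alone
- mandrel: tapered steel ring mandrel 170 mm high on a round wooden foot 90 mm across, at the left. Origin: centre of underside. Leave alone
- parts_box: flat clear parts box 110 x 80 x 29 mm, at the right. Origin: centre of underside. Leave alone
Mind the look-alikes: they are no part of the job. What is shaped like the solder_stand but pink is not meant.

How it is judged:
By the outcome, as a careful person would: the job done as asked, in the order asked, and still so for the second after the job is handed in, with the robot touching nothing.
It also fails if it takes over 48 s, if anything falls off the work surface, if the arm or the gripper's body presses on something with over 40 N, if the wrist force passes 120 N, or if a joint passes its speed limit or range.

## Working session

There is one attempt and no reset: what is moved stays moved. The work goes in short steps, Python scripts to look and compute and a tool call to move; the robot and the scene stay as the last step left them, time stands still between calls to the robot, and variables do not carry over. Pictures are saved under pics/ and viewed, at most 10 in all, crops included, and the job is handed in when it is done.

Besides the shell and the picture viewer there is one more tool, called after "Call:" as a command line: name --pt "numbers of a row" for each row, then --argument value for the rest. apply_moves: Moves the arm, as the interface text tells. Its arguments: {"type":"object","properties":{"targets":{"type":"array","items":{"type":"array","items":{"type":"number"}}},"gripper":{"type":"number"},"newtons":{"type":"number"}},"required":["targets"]}

```bash
mkdir -p pics; cat > h.py <<'E'
import numpy as np, cv2
from plant import robot
from scipy.spatial.transform import Rotation as R
def cam(name):
    p=robot.camera_params(name); f=200/np.tan(np.radians(p["vertical_fov"])/2)
    if "rvec" in p:
        Rm=cv2.Rodrigues(np.array(p["rvec"],float))[0]; t=np.array(p["tvec"],float).ravel()
        T=np.eye(4); T[:3,:3]=Rm.T; T[:3,3]=-Rm.T@t
    else:
        o=robot.get_obs(); W=np.eye(4); W[:3,:3]=R.from_quat(o["eef_rot"]).as_matrix(); W[:3,3]=o["tool_pos"]
        T=W@np.array(p["tool_from_camera"])
    return f,p["cx"],p["cy"],T
def cloud(name,depth,C=None):
    f,cx,cy,T=C or cam(name)
    v,u=np.mgrid[:400,:640]
    P=np.stack([(u-cx)/f*depth,(v-cy)/f*depth,depth],-1)
    W=P@T[:3,:3].T+T[:3,3]; W[depth<=0]=np.nan
    return W
def pix(name,X,C=None):
    f,cx,cy,T=C or cam(name); p=T[:3,:3].T@(np.array(X,float)-T[:3,3]); return np.array([cy+f*p[1]/p[2],cx+f*p[0]/p[2]])
E
python3 - <<'E'
from h import *
o=robot.get_obs(); print(o["clock"],o["eef_rot"],o["ft_force"])
for n in("scene","side"):
    C=cam(n); im,d=robot.capture(n); np.savez(n+".npz",im=im,d=d); W=cloud(n,d,C)
    cv2.imwrite(f"pics/{n}0.png",im[:,:,::-1])
    for q in("solder_stand","forge_stand","solder_hinge","solder_lip","solder_plate","forge_lip","charcoal","bench_block","jar"):
        for r in robot.pinpoint(q,n)[:4]:
            a,b=r["location"]; i,j=int(round(a)),int(round(b))
            print(n,q,round(r["conf"],2),i,j,np.round(W[min(max(i,0),399),min(max(j,0),639)]))
E
```

```text
0.0 [ 2.32765612e-01  9.72532551e-01 -7.20033215e-04 -2.98866078e-04] [-0.3578278  -0.10178231 -0.57461822]
scene solder_stand 0.87 258 317 [759.  31.  60.]
scene solder_stand 0.67 207 369 [421. 156.  16.]
scene solder_stand 0.62 194 420 [305. 334.  15.]
scene solder_stand 0.54 229 463 [624. 445. 122.]
scene forge_stand 0.72 221 262 [ 563. -195.   14.]
scene solder_hinge 0.96 227 384 [581. 215.  62.]
scene solder_hinge 0.93 188 367 [371. 141.  62.]
scene solder_hinge 0.79 242 318 [688.  21.  60.]
scene solder_hinge 0.75 184 424 [311. 342.  63.]
scene solder_lip 0.9 206 393 [376. 240.  -1.]
scene solder_lip 0.83 168 412 [251. 295.  89.]
scene solder_lip 0.53 180 389 [211. 216.   1.]
scene solder_plate 0.8 176 421 [256. 331.  62.]
scene solder_plate 0.77 252 315 [761.  25.  85.]
scene solder_plate 0.7 190 375 [375. 170.  60.]
scene solder_plate 0.58 221 387 [551. 223.  64.]
scene forge_lip 0.64 187 265 [ 341. -248.   -1.]
scene charcoal 0.65 275 378 [772. 212.  36.]
scene bench_block 0.59 253 251 [ 749. -175.   38.]
scene jar 0.56 230 326 [571.  27.  14.]
side solder_stand 0.89 196 350
[... 209 characters left out ...]

side solder_hinge 0.86 175 298 [589. 231.  61.]
side solder_hinge 0.85 186 219 [349. 463.   3.]
side solder_hinge 0.69 200 270 [400. 164.  64.]
side solder_lip 0.77 190 254 [440. 340.   2.]
side solder_lip 0.53 174 286 [614. 348.   1.]
side solder_lip 0.53 194 214 [269. 343.  62.]
side solder_lip 0.45 172 364 [852. 103.  22.]
side solder_plate 0.8 202 258 [360. 184.  64.]
side solder_plate 0.73 194 217 [279. 338.  60.]
side solder_plate 0.68 183 357 [718.  22.  64.]
side solder_plate 0.59 178 288 [518. 204.  90.]
side forge_lip 0.49 225 361 [ 597. -117.    2.]
side charcoal 0.52 172 329 [725. 190.  36.]
side bench_block 0.64 221 399 [ 698. -209.   19.]
side jar 0.55 214 322 [529.  21.  11.]
```

View pics/scene0.png

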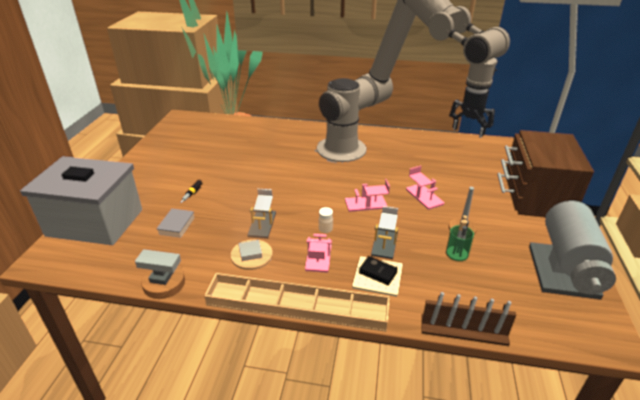

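```bash
python3 - <<'E'
import numpy as np,cv2
a=np.load("scene.npz")["im"][150:300,210:480]; b=np.load("side.npz")["im"][140:290,180:450]
a=cv2.resize(a,(540,300),interpolation=cv2.INTER_CUBIC);b=cv2.resize(b,(540,300),interpolation=cv2.INTER_CUBIC)
cv2.imwrite("pics/crop1.png",np.vstack([a,b])[:,:,::-1])
E
```

```text
(no output)
```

View pics/crop1.png

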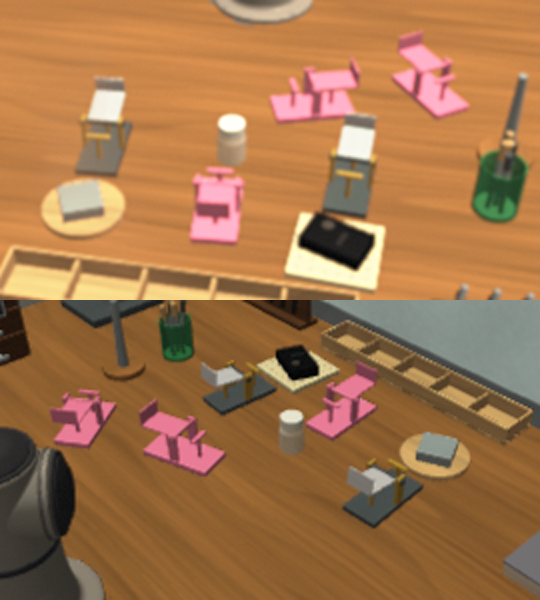

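The meant stand is the grey, brass-cheeked one at scene (231,386), next to the cream tile and black block (270,378). The grey one at (215,262) belongs to the wooden disc, so it is the forge stand. The ones at (195,367), (187,424) and (250,318) are pink look-alikes. The crop confirms this: its paddle lies on the robot side with the lip up. Next I measure it and get a closer view with the wrist camera.

```bash
python3 - <<'E'
from h import *
print(np.round(robot.camera_params("wrist")["tool_from_camera"],3), cam("wrist")[0])
for n in("scene","side"):
    z=np.load(n+".npz"); im,d=z["im"].astype(int),z["d"]; W=cloud(n,d)
    sp=im.max(2)-im.min(2)
    near=(np.hypot(W[...,0]-590,W[...,1]-215)<130)&(sp<45)&(im.max(2)<140)&(abs(W[...,2]-12)<6)
    P=W[near][:,:2].astype(np.float32); print(n,len(P),cv2.minAreaRect(P), np.percentile(P,[2,98],axis=0))
    cream=(np.hypot(W[...,0]-750,W[...,1]-205)<130)&(im.min(2)>150)&(abs(W[...,2]-12)<6)
    P=W[cream][:,:2].astype(np.float32); print(len(P),cv2.minAreaRect(P))
    hi=(np.hypot(W[...,0]-560,W[...,1]-215)<110)&(W[...,2]>50)&(im.max(2)-im.min(2)<25)
    P=W[hi]; print(len(P),np.round(np.percentile(P,[2,50,98],axis=0)))
E
```

```text
[[-1.0000e-03 -9.5700e-01 -2.8900e-01  7.3104e+01]
 [ 1.0000e+00 -1.0000e-03 -1.0000e-03  6.2400e-01]
 [ 1.0000e-03 -2.8900e-01  9.5700e-01 -1.4180e+02]
 [ 0.0000e+00  0.0000e+00  0.0000e+00  1.0000e+00]] 340.4849956967408
scene 428 ((599.7720947265625, 221.83648681640625), (66.68766784667969, 130.47247314453125), 85.21502685546875) [[538.46666382 187.28636841]
 [661.22506592 250.68338898]]
639 ((743.7200927734375, 210.5260009765625), (129.2080535888672, 133.4004669189453), 85.94998168945312)
309 [[515. 202.  60.]
 [550. 225.  66.]
 [595. 247.  89.]]
side 305 ((616.012939453125, 219.8043212890625), (104.7327651977539, 200.51611328125), 75.78340911865234) [[518.7291748  183.73639404]
 [700.19884521 257.30077881]]
44 ((740.2775268554688, 212.9597625732422), (123.58875274658203, 119.65753173828125), 85.8199691772461)
143 [[514. 190.  61.]
 [546. 220.  67.]
 [589. 251.  97.]]
```

Call:
apply_moves --pt "30 -30 0 5" --pt "60 -60 0 10" --pt "90 -90 0 15" --pt "120 -120 0 20" --pt "150 -150 0 25" --pt "180 -180 0 27" --pt "205 -205 0 27" --pt "225 -225 0 27" --pt "240 -240 0 27" --pt "240 -250 0 27" --pt "240 -250 0 27" --pt "240 -250 0 27" --pt "240 -250 0 27" --gripper 0

```text
clock: 2.08
tool_pos: [476.8, 219.0, 231.4]
eef_rot: [-0.001, 1.0, 0.0, -0.0]
ft_force: [-0.1, 0.5, 0.0]
gripper_width: 0.1
grasp_force: 0.0
```

```bash
python3 - <<'E'
from h import *
C=cam("wrist"); im,d=robot.capture("wrist"); W=cloud("wrist",d,C); np.savez("w1.npz",im=im,d=d,W=W)
cv2.imwrite("pics/w1.png",im[:,:,::-1])
for q in("solder_stand","solder_hinge","solder_lip","solder_plate"):
    for r in robot.pinpoint(q,"wrist")[:2]:
        i,j=np.round(r["location"]).astype(int)
        if 0<=i<400 and 0<=j<640: print(q,round(r["conf"],2),i,j,np.round(W[i,j]))
E
```

```text
solder_stand 0.96 78 242 [390. 155.  61.]
solder_stand 0.91 254 319 [466. 220. 247.]
solder_hinge 0.92 74 229 [387. 145.  63.]
solder_lip 0.9 40 310 [351. 213.  -1.]
solder_lip 0.76 229 328 [518. 230.  92.]
solder_plate 0.78 56 274 [373. 183.  60.]
solder_plate 0.66 248 322 [466. 222. 242.]
```

View pics/w1.png

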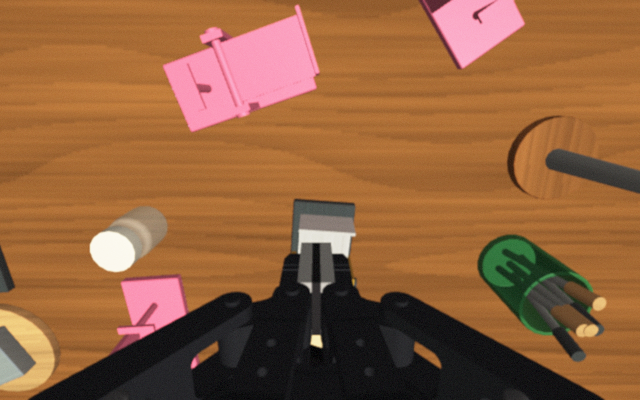

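The wrist picture shows the charcoal stand behind the fingertips: foot edge at row 202, columns 295-355, and lip at about (222,327). Next I fit the lip and the plate angle.

```bash
python3 - <<'E'
from h import *
z=np.load("w1.npz"); W=z["W"]; im=z["im"].astype(int)
for j in (305,315,327,340,350):
    print(j,[tuple(np.round(W[i,j]).astype(int)) for i in range(198,262,4)])
x,y,h=W[...,0],W[...,1],W[...,2]
lip=(h>70)&(h<130)&(x>480)&(x<560)&(abs(y-225)<45)
P=W[lip]; print(len(P),P.min(0),P.max(0)); 
e=P[P[:,2]>P[:,2].max()-3]; print("edge",e.mean(0),e.min(0),e.max(0),np.polyfit(e[:,1],e[:,0],1))
# side/scene plate profile along stand axis
a=np.radians(-4.3); u=np.array([np.cos(a),np.sin(a)]); v=np.array([-u[1],u[0]]); hg=np.array([589.4,222])
for n in("scene","side"):
    q=np.load(n+".npz"); Wn=cloud(n,q["d"]); r=Wn[...,:2]-hg; s=r@u; t=r@v
    m=(abs(t)<28)&(s>-90)&(s<10)&(Wn[...,2]>45)
    A=np.c_[s[m],t[m],Wn[...,2][m]]; A=A[np.argsort(A[:,0])]
    print(n,np.percentile(A[:,1],[3,97]))
    for k in range(-90,10,8):
        B=A[(A[:,0]>=k)&(A[:,0]<k+8)]
        if len(B): print(k,len(B),np.round(np.percentile(B[:,2],[5,50,95])))
E
```

```text
305 [(np.int64(518), np.int64(207), np.int64(-1)), (np.int64(519), np.int64(207), np.int64(10)), (np.int64(524), np.int64(207), np.int64(11)), (np.int64(528), np.int64(207), np.int64(11)), (np.int64(514), np.int64(209), np.int64(65)), (np.int64(515), np.int64(209), np.int64(74)), (np.int64(515), np.int64(209), np.int64(82)), (np.int64(516), np.int64(210), np.int64(91)), (np.int64(518), np.int64(210), np.int64(95)), (np.int64(534), np.int64(209), np.int64(66)), (np.int64(539), np.int64(209), np.int64(64)), (np.int64(467), np.int64(214), np.int64(235)), (np.int64(466), np.int64(214), np.int64(239)), (np.int64(466), np.int64(215), np.int64(243)), (np.int64(466), np.int64(215), np.int64(247)), (np.int64(466), np.int64(215), np.int64(250))]
315 [(np.int64(518), np.int64(218), np.int64(0)), (np.int64(519), np.int64(218), np.int64(10)), (np.int64(524), np.int64(218), np.int64(10)), (np.int64(529), np.int64(218), np.int64(11)), (np.int64(533), np.int64(218), np.int64(11)), (np.int64(515), np.int64(218), np.int64(73)), (np.int64(516), np.int64(219), np.int64(82)), (np.int64(517), np.int64(219
[... 2705 characters left out ...]
ge [519.1175743  228.39853188  95.86589722] [515.32316574 203.60170149  94.4813984 ] [522.69744451 252.83711333  97.45814089] [7.68606857e-02 5.01562707e+02]
scene [-24.48118226  23.36246162]
-82 18 [65. 78. 94.]
-74 112 [67. 82. 97.]
-66 25 [66. 69. 98.]
-58 32 [63. 67. 70.]
-50 19 [63. 66. 72.]
-42 30 [62. 66. 70.]
-34 32 [61. 65. 69.]
-26 26 [60. 64. 67.]
-18 29 [59. 64. 66.]
-10 20 [60. 63. 65.]
-2 38 [60. 63. 67.]
6 5 [52. 65. 66.]
side [-23.38326861  24.33059718]
-82 7 [70. 76. 84.]
-74 53 [68. 86. 99.]
-66 3 [67. 68. 71.]
-58 5 [66. 68. 70.]
-50 14 [65. 67. 70.]
-42 14 [59. 67. 69.]
-34 13 [61. 66. 68.]
-26 14 [63. 65. 66.]
-18 13 [62. 65. 66.]
-10 13 [58. 64. 66.]
-2 11 [61. 63. 70.]
```

Call:
apply_moves --pt "3 3 -25 -2" --pt "8 8 -55 -4.4" --pt "11 12 -85 -4.4" --pt "11.5 12 -110 -4.4" --pt "11.5 12 -130 -4.4" --pt "11.5 12 -142 -4.4" --pt "11.5 12 -144 -4.4" --pt "11.5 12 -144 -4.4" --pt "11.5 12 -144 -4.4"

```text
clock: 3.08
tool_pos: [489.6, 230.5, 88.1]
eef_rot: [0.037, 0.999, 0.0, 0.001]
ft_force: [-0.7, 0.7, -0.2]
gripper_width: -0.1
grasp_force: 0.0
```

```bash
cat >> h.py <<'E'
HG=np.array([589.,222.5]); A=np.radians(-4.4); U=np.array([np.cos(A),np.sin(A)])
def tcp(s,h): return np.r_[HG+U*s,60+h]   # hinge-relative finger position -> world
E
python3 - <<'E'
from h import *
o=robot.get_obs(); print(o["tool_pos"],o["eef_rot"],o["ft_force"])
c=o["tool_pos"]; rho=78
for ph in range(14,66,3):
    p=np.radians(ph); print(ph,"th",round(ph-np.degrees(np.arccos(75/rho)),1),np.round(tcp(-rho*np.cos(p)-11,rho*np.sin(p))-c,1))
E
```

```text
[489.62062057 230.52800504  88.12017799] [3.74992477e-02 9.99296427e-01 2.73015271e-04 6.18375054e-04] [-0.69292958  0.69554708 -0.23899725]
14 th -1.9 [13.  -1.4 -9.3]
17 th 1.1 [14.  -1.5 -5.3]
20 th 4.1 [15.3 -1.6 -1.4]
23 th 7.1 [16.8 -1.7  2.4]
26 th 10.1 [18.5 -1.8  6.1]
29 th 13.1 [20.4 -2.   9.7]
32 th 16.1 [22.5 -2.1 13.2]
35 th 19.1 [24.7 -2.3 16.6]
38 th 22.1 [27.1 -2.5 19.9]
41 th 25.1 [29.7 -2.7 23.1]
44 th 28.1 [32.5 -2.9 26.1]
47 th 31.1 [35.4 -3.1 28.9]
50 th 34.1 [38.4 -3.3 31.6]
53 th 37.1 [41.6 -3.6 34.2]
56 th 40.1 [44.9 -3.8 36.5]
59 th 43.1 [48.4 -4.1 38.7]
62 th 46.1 [51.9 -4.4 40.7]
65 th 49.1 [55.5 -4.7 42.6]
```

Call:
apply_moves --pt "6 -0.7 -5 0" --pt "11 -1.2 -5 0" --pt "13 -1.4 -4 0" --pt "14.5 -1.5 -2 0" --pt "15.3 -1.6 -1 0" --pt "16.8 -1.7 2.4 0" --pt "18.5 -1.8 6.1 0" --pt "20.4 -2 9.7 0" --pt "20.4 -2 9.7 0" --pt "20.4 -2 9.7 0"

```text
clock: 3.92
tool_pos: [509.5, 228.2, 97.3]
eef_rot: [0.038, 0.999, 0.0, 0.0]
ft_force: [-1.8, -0.4, 0.6]
gripper_width: -0.0
grasp_force: 0.9
```

```bash
cat > chk.py <<'E'
from h import *
import sys
o=robot.get_obs(); print(o["clock"],np.round(o["tool_pos"],1),np.round(o["ft_force"],2))
v=np.array([-U[1],U[0]])
C=cam("side"); im,d=robot.capture("side"); W=cloud("side",d,C); np.savez("s.npz",im=im,d=d)
r=W[...,:2]-HG; s=r@U; t=r@v; i=im.astype(int)
gray=(i.max(2)-i.min(2)<30)&(i.max(2)>110)
m=(abs(t)<30)&(abs(s)<95)&(W[...,2]>50)&(W[...,2]<150)&gray
B=np.c_[s[m],t[m],W[...,2][m]]
for k in range(-90,95,10):
    q=B[(B[:,0]>=k)&(B[:,0]<k+10)]
    if len(q): print(k,len(q),np.round(np.percentile(q[:,2],[5,50,95])))
c=im[120:240,230:390]; cv2.imwrite("pics/"+sys.argv[1]+".png",cv2.resize(c,(640,480),interpolation=cv2.INTER_CUBIC)[:,:,::-1])
E
python3 chk.py c2
```

```text
3.9167 [509.5 228.2  97.3] [-1.78 -0.43  0.59]
-80 20 [74. 82. 99.]
-70 18 [ 74.  84. 100.]
-60 9 [70. 72. 75.]
-50 9 [67. 71. 72.]
-40 14 [66. 69. 71.]
-30 15 [64. 67. 69.]
-20 15 [63. 66. 68.]
-10 12 [62. 64. 67.]
0 1 [60. 60. 60.]
```

View pics/c2.png

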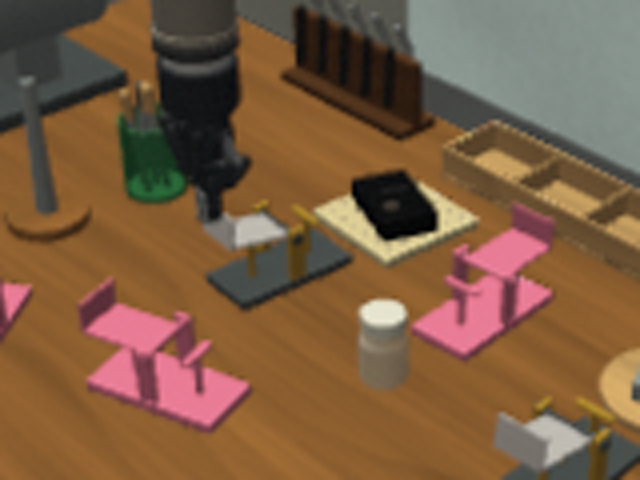

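The fingertip is on the lip and the paddle is rising, with a contact force of about 2 N. I continue along the arc.

Call:
apply_moves --pt "3.1 -0.2 3.5 0" --pt "5.3 -0.4 6.9 0" --pt "7.7 -0.6 10.2 0" --pt "10.3 -0.8 13.4 0" --pt "13.1 -1 16.4 0" --pt "16 -1.2 19.2 0" --pt "19 -1.4 21.9 0" --pt "22.2 -1.7 24.5 0" --pt "25.5 -2 26.8 0" --pt "29 -2.2 29 0" --pt "32.5 -2.5 31 0" --pt "36 -2.8 33 0" --pt "36 -2.8 33 0"

```text
clock: 5.05
tool_pos: [547.1, 225.4, 130.8]
eef_rot: [0.038, 0.999, 0.0, 0.001]
ft_force: [-2.0, 1.0, 5.3]
gripper_width: -0.1
grasp_force: 2.8
```

```bash
python3 chk.py c3
```

```text
5.05 [547.1 225.4 130.8] [-2.01  0.99  5.33]
-60 3 [115. 118. 119.]
-50 30 [111. 121. 128.]
-40 13 [124. 129. 136.]
```

```bash
python3 - <<'E'
from h import *
o=robot.get_obs(); c=np.array(o["tool_pos"])
print("back",np.round(tcp(-80,71)-c,1),"low",np.round(tcp(-80,28)-c,1))
for th in range(42,96,4):
    p=np.radians(th); print(th,np.round(tcp(-75*np.cos(p)-11,75*np.sin(p)-25)-c,1))
E
```

```text
back [-37.4   3.2   0.4] low [-37.4   3.2 -42.6]
42 [-24.2   2.2 -45.4]
46 [-20.6   1.9 -41.6]
50 [-16.7   1.6 -38.1]
54 [-12.6   1.3 -34.9]
58 [ -8.2   1.  -32. ]
62 [ -3.7   0.6 -29.3]
66 [  1.    0.3 -27. ]
70 [  5.8  -0.1 -25.1]
74 [ 10.8  -0.5 -23.5]
78 [ 15.8  -0.9 -22.2]
82 [ 21.   -1.3 -21.3]
86 [ 26.2  -1.7 -20.7]
90 [ 31.4  -2.1 -20.6]
94 [ 36.6  -2.5 -20.7]
```

Call:
apply_moves --pt "-8 0.6 0 0" --pt "-20 1.5 0 0" --pt "-33 2.5 0 0" --pt "-37.5 3 -10 0" --pt "-37.5 3 -22 0" --pt "-37.5 3 -34 0" --pt "-37.5 3 -42 0" --pt "-37.5 3 -42 0"

```text
clock: 5.77
tool_pos: [506.7, 227.9, 86.0]
eef_rot: [0.038, 0.999, -0.001, -0.002]
ft_force: [0.1, 0.6, -0.5]
gripper_width: 0.3
grasp_force: 0.0
```

```bash
python3 chk.py c4; python3 - <<'E'
from h import *
c=np.array(robot.get_obs()["tool_pos"])
for th in range(42,96,4):
    p=np.radians(th); print(th,np.round(tcp(-75*np.cos(p)-11,75*np.sin(p)-25)-c,1))
E
```

```text
5.7667 [506.7 227.9  86. ] [ 0.06  0.59 -0.47]
-60 4 [113. 115. 119.]
-50 13 [117. 121. 128.]
-40 9 [127. 130. 134.]
0 1 [64. 64. 64.]
42 [15.1 -0.5 -1.9]
46 [18.7 -0.7  1.9]
50 [22.6 -1.   5.4]
54 [26.7 -1.4  8.6]
58 [31.  -1.7 11.5]
62 [35.5 -2.  14.2]
66 [40.2 -2.4 16.5]
70 [45.  -2.8 18.4]
74 [50.  -3.2 20. ]
78 [55.1 -3.5 21.3]
82 [60.2 -3.9 22.2]
86 [65.4 -4.3 22.8]
90 [70.6 -4.7 22.9]
94 [75.8 -5.1 22.8]
```

View pics/c4.png

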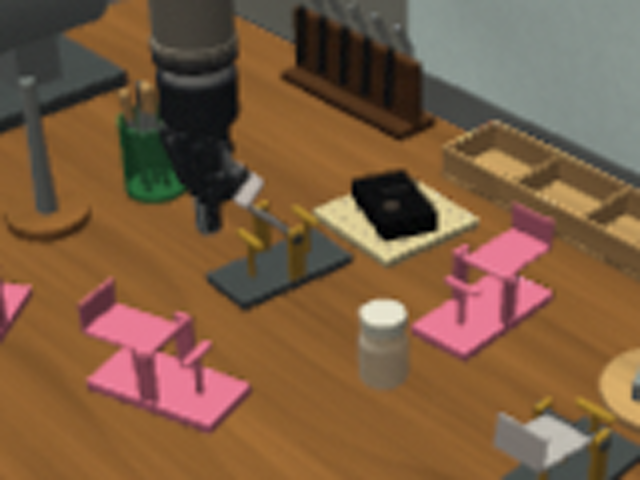

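The crop shows the paddle holding at about 45° (lip at crop (185,250)). The fingertip stands free below and left of it, and the stand has not moved. Next I push the corner over to upright.

Call:
apply_moves --pt "6 -0.4 -1 0" --pt "12 -0.6 -1 0" --pt "18 -0.7 2 0" --pt "22.6 -1 5.4 0" --pt "26.7 -1.4 8.6 0" --pt "31 -1.7 11.5 0" --pt "35.5 -2 14.2 0" --pt "40.2 -2.4 16.5 0" --pt "45 -2.8 18.4 0" --pt "50 -3.2 20 0" --pt "55 -3.5 21.3 0" --pt "60.2 -3.9 22.2 0" --pt "65.4 -4.3 23 0" --pt "70.6 -4.7 24 0" --pt "73 -5 25 0" --pt "73 -5 25 0"

```text
clock: 7.15
tool_pos: [581.8, 223.2, 113.1]
eef_rot: [0.038, 0.999, 0.0, 0.0]
ft_force: [-0.1, -0.4, -1.4]
gripper_width: -0.1
grasp_force: 0.0
```

```bash
python3 chk.py c5; python3 - <<'E'
from h import *
c=np.array(robot.get_obs()["tool_pos"])
for a in range(-5,91,5):
    p=np.radians(a); r=52; print(a+90,np.round(tcp(r*np.sin(p)-1.5*np.cos(p)-11,r*np.cos(p)+1.5*np.sin(p))-c,1))
E
```

```text
7.15 [581.8 223.2 113.1] [-0.08 -0.42 -1.43]
-10 11 [69. 76. 90.]
0 45 [ 68.  88. 133.]
10 11 [134. 135. 137.]
20 10 [131. 135. 137.]
30 5 [133. 133. 135.]
85 [-9.3  0.6 -1.3]
90 [-4.8  0.2 -1. ]
95 [-0.3 -0.1 -1. ]
100 [ 4.2 -0.5 -1.5]
105 [ 8.6 -0.8 -2.3]
110 [13.  -1.2 -3.6]
115 [17.2 -1.5 -5.2]
120 [21.3 -1.8 -7.2]
125 [25.2 -2.1 -9.5]
130 [ 28.8  -2.4 -12.2]
135 [ 32.3  -2.6 -15.1]
140 [ 35.4  -2.9 -18.4]
145 [ 38.3  -3.1 -21.9]
150 [ 40.8  -3.3 -25.7]
155 [ 43.   -3.5 -29.6]
160 [ 44.9  -3.6 -33.8]
165 [ 46.4  -3.7 -38.1]
170 [ 47.5  -3.8 -42.5]
175 [ 48.2  -3.9 -46.9]
180 [ 48.5  -3.9 -51.5]
```

View pics/c5.png

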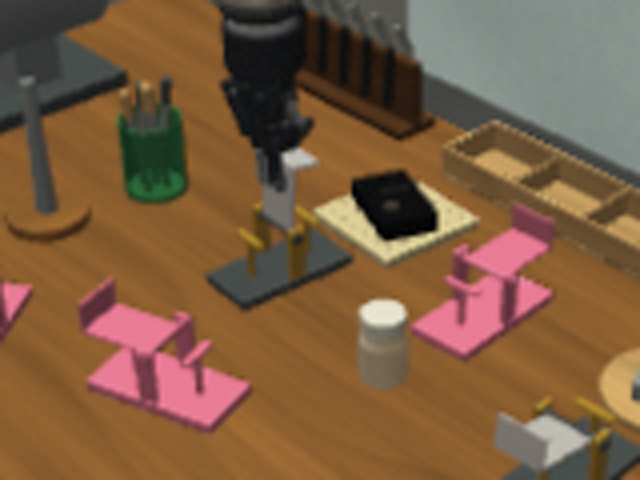

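The paddle is upright. I now push it over and down.

Call:
apply_moves --pt "4.2 -0.5 -1.5 0" --pt "8.6 -0.8 -2.3 0" --pt "13 -1.2 -3.6 0" --pt "17.2 -1.5 -5.2 0" --pt "21.3 -1.8 -7.2 0" --pt "25.2 -2.1 -9.5 0" --pt "28.8 -2.4 -12.2 0" --pt "32.3 -2.6 -15 0" --pt "35.4 -2.9 -18.4 0" --pt "38.3 -3.1 -22 0" --pt "40.8 -3.3 -25.7 0" --pt "43 -3.5 -29.6 0" --pt "44.9 -3.6 -33.8 0" --pt "46.4 -3.7 -38 0" --pt "47.5 -3.8 -42.5 0" --pt "48 -3.9 -45 0" --pt "48 -3.9 -45 0" --pt "48 -3.9 -45 0"

```text
clock: 8.7
tool_pos: [628.9, 219.5, 67.8]
eef_rot: [0.038, 0.999, 0.0, -0.0]
ft_force: [-0.3, -0.8, -0.1]
gripper_width: 0.2
grasp_force: 0.0
```

```bash
python3 chk.py c6
```

```text
8.7 [628.9 219.5  67.8] [-0.31 -0.77 -0.07]
-10 2 [64. 65. 66.]
0 9 [63. 64. 67.]
10 16 [60. 64. 67.]
20 19 [62. 65. 67.]
30 16 [64. 66. 69.]
40 6 [66. 67. 69.]
50 5 [67. 70. 72.]
60 9 [67. 69. 71.]
70 7 [56. 69. 71.]
```

Call:
apply_moves --pt "0 0 -1.5 0" --pt "0 0 -3 0" --pt "0 0 -4 0" --pt "0 0 -5 0" --pt "0 0 -5 0" --pt "0 0 -5 0"

```text
clock: 9.25
tool_pos: [629.0, 219.4, 62.9]
eef_rot: [0.038, 0.999, 0.0, -0.0]
ft_force: [0.0, 0.1, -0.2]
gripper_width: 0.2
grasp_force: 0.0
```

Call:
apply_moves --pt "0 0 -0.7 0" --pt "0 0 -1.3 0" --pt "0 0 -2 0" --pt "0 0 -2 0" --pt "0 0 -2 0"

```text
clock: 9.67
tool_pos: [629.1, 219.5, 61.6]
eef_rot: [0.038, 0.999, 0.0, 0.0]
ft_force: [-1.9, -0.7, 4.2]
gripper_width: -0.2
grasp_force: 2.3
```

Call:
apply_moves --pt "0 0 -0.6 0" --pt "0 0 -1 0" --pt "0 0 -1 0" --pt "0 0 -1 0"

```text
clock: 10.0
tool_pos: [629.2, 219.5, 61.5]
eef_rot: [0.038, 0.999, 0.0, 0.0]
ft_force: [-3.2, -0.9, 9.8]
gripper_width: -0.4
grasp_force: 5.0
```

The paddle is at its stop: the force rose to 10 N with no further travel. I lift straight off and check.

Call:
apply_moves --pt "0 0 3 0" --pt "0 0 10 0" --pt "0 0 25 0" --pt "-10 0 50 0" --pt "-30 0 80 0" --pt "-60 0 110 0" --pt "-90 0 140 0" --pt "-120 0 150 0" --pt "-140 0 150 0" --pt "-150 0 150 0" --pt "-150 0 150 0" --pt "-150 0 150 0"

```text
clock: 11.0
tool_pos: [479.3, 219.6, 210.5]
eef_rot: [0.037, 0.999, 0.0, 0.001]
ft_force: [-0.1, -0.1, -0.2]
gripper_width: -0.0
grasp_force: 0.0
```

```bash
python3 chk.py c7; python3 - <<'E'
from h import *
im,d=robot.capture("scene"); W=cloud("scene",d); i=im.astype(int)
foot=(np.hypot(W[...,0]-590,W[...,1]-215)<130)&(i.max(2)-i.min(2)<45)&(i.max(2)<140)&(abs(W[...,2]-12)<6)
print(cv2.minAreaRect(W[foot][:,:2].astype(np.float32)))
a=cv2.resize(im[150:300,210:480],(675,375),interpolation=cv2.INTER_CUBIC)
cv2.imwrite("pics/f.png",a[:,:,::-1])
E
```

```text
11.0 [479.3 219.6 210.5] [-0.13 -0.09 -0.25]
-10 3 [66. 66. 67.]
0 10 [60. 64. 66.]
10 13 [61. 62. 65.]
20 17 [60. 63. 66.]
30 15 [60. 63. 66.]
40 10 [59. 63. 65.]
50 11 [60. 63. 67.]
60 13 [59. 63. 66.]
70 6 [60. 62. 63.]
((625.2643432617188, 219.64016723632812), (67.19525909423828, 79.8978042602539), 87.26370239257812)
```

View pics/c7.png

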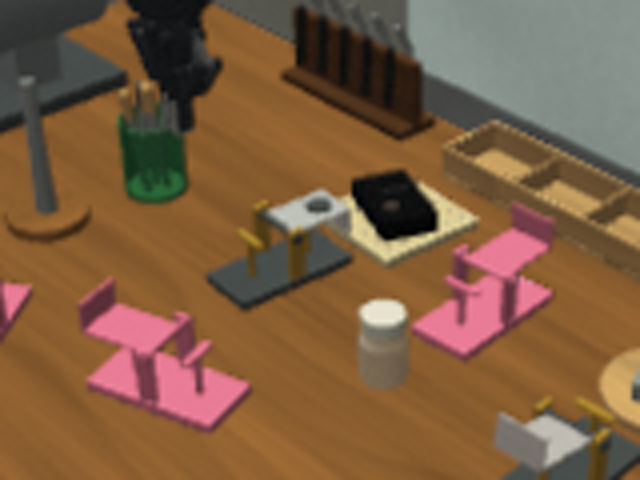

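View pics/f.png

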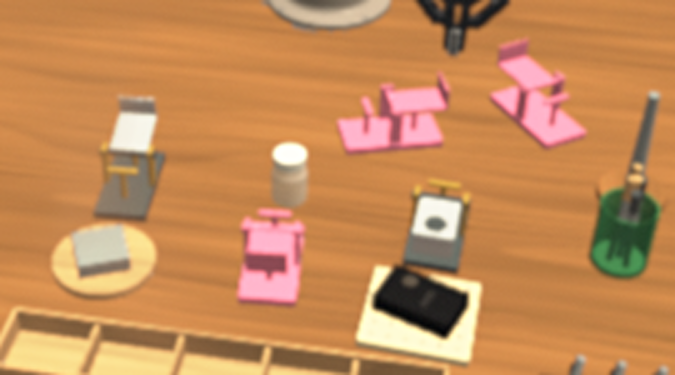

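The side crop shows the paddle level on the +x side with its dark disc up, at (205,318); the scene crop shows the same at (222,436). The foot is at the same side-crop pixels as before, and everything else stands where it was.

```bash
python3 -c "
from plant import robot
print(robot.hand_in())"
```

```text
the job is handed in; nothing more can be done
None
```

The solder marker's paddle now lies flat on its +x side with the dark steel disc up, its stand and everything else looked unmoved in the final pictures, and the job was handed in at about 11 s.

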